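# Find the wall support that grips and prop the leaning gingerbread wall

### The job

One long wall of the gingerbread house is leaning outwards and must be propped while its icing sets. Without lifting them, slide each of the three look-alike wall supports at least 3 cm along the bench to feel which sole grips best, then stand that one under the eave with its upright plate square and flat against the middle of the leaning wall, pressing gently until the wall is upright, and let go so that the support holds it by itself. Leave the other two standing on the bench well clear of the house, and do not knock the house or disturb the jars and the fir tree.

Things in the scene. Friction and masses are not known exactly. Their poses are not given: they have to be found in the camera images.
- support_1_mid (a point): centre (37 mm above the underside) of a steel right-angle wall support with a black silicone sole, x towards its upright plate, z up: foot 75 mm (x) by 60 mm, its top 12 mm up; upright plate 60 wide, 8 thick, 74 tall, outer face 37.5 mm ahead; web on the centre line 16 mm thick (y), its top sloping from 72 mm high at the plate to 36 mm high at x = -34.5 mm. All three look the same
- support_2_mid (a point): the same point and axes on the second look-alike support. Each weighs 0.7 kg within 5 %. The soles look the same but do not grip the same: the best one resists sliding at least twice as much as either other; which one it is, is not known beforehand
- support_3_mid (a point): the same point and axes on the third look-alike support. All three start with the upright plate roughly towards the house
- wall_foot (a point): the middle of the outer foot line of the house's leaning wall, on the bench. x runs along the wall, y points into the house (so -y is outwards, where the support goes), z up. An upright wall's outer face is the plane y = 0 of this frame; the wall is 260 mm long and 152 mm tall
- long_wall (a joint): outward lean of that wall about its foot line: 0 upright (stopped by the gable ends, which give 1 mm per 5 N), 0.11 rad at the start, reaching 8 mm out at 74 mm height. The roof always pushes it out: 3 N pressed inwards 74 mm up brings it upright and keeps it there; it leans out again if its support slides away, as a poor sole does under this push. The best one holds
- house: gingerbread house, fixed to the bench, 260 mm long (x), 160 mm wide (y), origin at the centre of its underside; the leaning wall is on its -y side
- roof: the house's gable roof, fixed, 300 mm long, frame as house. Eaves overhang the long walls by 60 mm; the eave's lower edge is 130 mm up, and from there the underside rises at 30 degrees to the ridge, 221 mm up. Under it is room for a gripper tilted 35 to 45 degrees (its body leaning away from the house), not for an upright one
- jar_red: sprinkle jar with a red label and white cap, 60 mm across, 85 mm tall, a bystander; origin at the centre of its underside
- jar_gold: sprinkle jar with a yellow label and white cap, 60 mm across, 85 mm tall, a bystander; origin at the centre of its underside
- fir_tree: green sugar fir tree, 52 mm across, 62 mm tall, a bystander; origin at the centre of its underside
Mind the look-alikes: they are no part of the job. Leave any purple look-alike of the part that bears support_3_mid alone.

How it is judged (in metres and radians):
On the way, in this order (a step that is already met when the one before it is completed fails the run):
1. all three supports have been slid at least 2 cm from where they stood and stand on the bench, the wall still leaning out (value of joint long_wall above 0.09 rad and distance of each of support_1_mid, support_2_mid, support_3_mid from where it was at the start of the episode above 0.02 m and angle between each of support_1_mid, support_2_mid, support_3_mid's own z axis and vertical below 0.08 rad and height (world z) of support_1_mid between 0.032 and 0.042 m and height (world z) of support_2_mid between 0.032 and 0.042 m and height (world z) of support_3_mid between 0.032 and 0.042 m), for 0.1 s.
2. the wall is upright with one support against it (value of joint long_wall between -0.035 and 0.035 rad and ((angle between each of support_1_mid, support_2_mid, support_3_mid's own z axis and vertical below 0.08 rad and height (world z) of support_1_mid between 0.032 and 0.042 m and y of support_1_mid in the frame of wall_foot between -0.05 and 0 m and x of support_1_mid in the frame of wall_foot between -0.05 and 0.05 m and angle between the x axis of support_1_mid and the y axis of wall_foot, either way round below 0.17 rad and height (world z) of support_2_mid between 0.032 and 0.042 m and horizontal distance between each of support_2_mid, support_3_mid and wall_foot above 0.1 m and height (world z) of support_3_mid between 0.032 and 0.042 m) or (angle between each of support_2_mid, support_1_mid, support_3_mid's own z axis and vertical below 0.08 rad and height (world z) of support_2_mid between 0.032 and 0.042 m and y of support_2_mid in the frame of wall_foot between -0.05 and 0 m and x of support_2_mid in the frame of wall_foot between -0.05 and 0.05 m and angle between the x axis of support_2_mid and the y axis of wall_foot, either way round below 0.17 rad and height (world z) of support_1_mid between 0.032 and 0.042 m and horizontal distance between each of support_1_mid, support_3_mid and wall_foot above 0.1 m and height (world z) of support_3_mid between 0.032 and 0.042 m) or (angle between each of support_3_mid, support_1_mid, support_2_mid's own z axis and vertical below 0.08 rad and height (world z) of support_3_mid between 0.032 and 0.042 m and y of support_3_mid in the frame of wall_foot between -0.05 and 0 m and x of support_3_mid in the frame of wall_foot between -0.05 and 0.05 m and angle between the x axis of support_3_mid and the y axis of wall_foot, either way round below 0.17 rad and height (world z) of support_1_mid between 0.032 and 0.042 m and horizontal distance between each of support_1_mid, support_2_mid and wall_foot above 0.1 m and height (world z) of support_2_mid between 0.032 and 0.042 m))), for 0.2 s.
At the end, for the whole second after the job is handed in: Wall upright within 2 degrees and staying so, propped by one support that stands flat on the bench against it, square within 10 degrees, centre within 50 mm of the wall's middle; the other two stand on the bench, centres over 100 mm from the middle of the wall's foot; all released (all of step 2); the robot touches nothing.
It fails at once if a support lifted more than 12 mm before all three have been slid 2 cm (height (world z) of any of support_1_mid, support_2_mid, support_3_mid above 0.049 m and distance of any of support_1_mid, support_2_mid, support_3_mid from where it was at the start of the episode below 0.02 m).
It fails at once if a support tipped over (angle between any of support_1_mid, support_2_mid, support_3_mid's own z axis and vertical above 0.6 rad).
It fails at once if the house pressed or struck with more than 25 N (contact force between house and anything else above 25 N).
It fails at once if the roof knocked (more than 8 N) (contact force between roof and anything else above 8 N).
It fails at once if a jar or the fir tree shifted more than 20 mm (distance of any of jar_red, jar_gold, fir_tree from where it was at the start of the episode above 0.02 m).
It also fails if it takes over 67 s, if anything falls off the work surface, if the arm or the gripper's body presses on something with over 40 N, if the wrist force passes 120 N, or if a joint passes its speed limit or range.

### The arm

A 6-joint arm with a two-finger parallel gripper is mounted at the origin on the work surface. World frame = base frame: x ahead of the robot, y to its left, z up, the work surface at z = 0. Lengths are in mm, angles in degrees, forces in N, time in s.
With the tool pointing down it reaches from about 350 to 875 mm from the base axis. Payload 15.5 kg.
Tool frame: the origin (TCP) lies midway between the tips of the shut fingers; the grasp point (between the pads) lies 19 mm behind it; z points along the fingers, y is the line along which they close (so a half turn about z gives the same grasp; the last joint's range is limited). The gripper opens to 85 mm and grips with 20 to 120 N. Pads are 22 mm wide; open, the fingers measure 114 mm over their backs; the gripper's body (76 mm by 85 mm) begins 54 mm behind the grasp point. The pads swing forward as they close: fully open they stand 13 mm farther back than shut.
Start: joints at [71.648, 28.281, 77.091, -0, 74.628, -5.472], TCP at [139.315, 609.277, 231.277] pointing down, gripper open.
Joint ranges: [-166.48, 166.48], [-47.26, 123.95], [12.59, 153.08], [-70.14, 250.14], [6.76, 159.57], [-176.63, 176.63]. Speed limits (degrees/s): [108.29, 108.29, 147.25, 172.46, 172.46, 172.46].

### API

Orientations are given as a 3x3 rotation matrix whose columns are the frame's x, y, z axes.
In Python, from rig import manip gives the robot as it stands. The module is installed in compiled form; this text tells all that it offers.
- The arm moves only by the tool step_arm, never from a script. Its argument "increments" is a list of rows, each a list of 2 entries, a list of its own where there are three numbers: the shift along the world's x, y, z in cm, then the turn about the world's z in rad. A call has 1 to 10 rows; each row shifts and turns the commanded pose from where the row before left it; what a row does not reach is not made up. A row lasts 1/10 s, in which the tool goes at most 50 mm and 8.59 degrees, less where a joint would pass 70% of its speed; a pose out of reach is approached as far as the arm can. A call is refused whole if a number of a shift passes 5 or a number of a turn 0.15, either way. A call with a gripper value outside its range is refused whole. "jaw" is the opening, from 0 (shut) to 1 (fully open), set as the call begins (left out, the last holds). The fingers move at their own pace and stop on an object; the grip force is fixed at half the most. Time passes only in rows, so rows that do not move let the fingers close. It gives the time, the measured TCP pose, the force, the opening and the grip force at its end, in the units of the state.
- manip.get_state(): the state, without advancing time (a new reading comes with each control period).
- manip.grab_frame(name): name is "scene" or "top" or "wrist"; returns the picture (420x560x3 uint8, red, green, blue); there is no depth.
- manip.calibration(name): a dict with "intrinsics" (3x3 intrinsics, pixels), "extrinsics" (4x4, takes a point from world to camera coordinates). Camera axes: x right, y up, looking along -z (the intrinsics and any distortion apply to the point x, -y, -z); pixel columns grow to the right and rows downward; lengths in mm; the calibration is good to about 2 mm. A picture is of the moment at which its call begins: read the wrist's pose just before it. calibration takes no time and is no camera call; for the wrist camera it gives the pose at the moment of the call.
- manip.close_job(): hands the job in; it is judged then, once.
The state is a dict: "time": time; "qpos": joint angles; "qd": joint speeds; "effort": joint torques, N m; "eef_pos": TCP position; "tool_rot": TCP orientation; "contact_force": force on the tool from outside, world axes, zero at the start; "ft_torque": the same for the moment, N m; "grip_width": opening from 0.0 (shut) to 1.0 (fully open); "grip_force": force on a finger pad.
Only numpy, scipy, OpenCV 4.12 (cv2) and the standard library are available. Lean on these libraries where they do the work, as an engineer would, in place of code of your own. Each camera call takes 0.05 s, during which the arm holds its last target. There are 200 camera calls.

## Working session

There is one attempt and no reset: what is moved stays moved. The work goes in short steps, Python scripts to look and compute and a tool call to move; the robot and the scene stay as the last step left them, time stands still between calls to the robot, and variables do not carry over. Pictures are saved under pics/ and viewed, at most 10 in all, crops included, and the job is handed in when it is done.

Besides the shell and the picture viewer there is one more tool, called after "Call:" as name(argument=value, ...) on one line, values as JSON. step_arm: Moves the arm, as the interface text tells. Its arguments: {"type":"object","properties":{"increments":{"type":"array"},"jaw":{"type":"number"}},"required":["increments"]}

```bash
mkdir -p pics; python3 - <<'E'
from rig import manip
import cv2,numpy as np
np.set_printoptions(precision=2,suppress=True)
for n in("scene","top"):
    cv2.imwrite(f"pics/{n}0.png",manip.grab_frame(n)[:,:,::-1]); c=manip.calibration(n); print(n,c)
s=manip.get_state(); print(s)
E
```

```text
scene {'intrinsics': array([[519.38,   0.  , 281.6 ],
       [  0.  , 519.38, 207.33],
       [  0.  ,   0.  ,   1.  ]]), 'extrinsics': array([[   -0.82,    -0.57,    -0.  ,   400.33],
       [    0.54,    -0.78,     0.32,  -405.42],
       [   -0.18,     0.27,     0.95, -1214.1 ],
       [    0.  ,     0.  ,     0.  ,     1.  ]])}
top {'intrinsics': array([[470.81,   0.  , 277.05],
       [  0.  , 470.81, 204.71],
       [  0.  ,   0.  ,   1.  ]]), 'extrinsics': array([[    0.01,    -1.  ,    -0.  ,  -106.16],
       [    0.99,     0.01,     0.12,  -558.59],
       [   -0.12,    -0.  ,     0.99, -1157.38],
       [    0.  ,     0.  ,     0.  ,     1.  ]])}
{'time': 0.1, 'qpos': array([71.65, 28.31, 77.13, -0.  , 74.63, -5.47]), 'qd': array([ 0.09, -0.03, -0.05, -0.02, -0.08,  0.02]), 'effort': array([  0.  , -88.36, -38.46,  -0.  ,   0.01,  -0.  ]), 'eef_pos': array([139.2 , 608.95, 230.75]), 'tool_rot': array([[-0.97,  0.22, -0.  ],
       [ 0.22,  0.97, -0.  ],
       [ 0.  , -0.  , -1.  ]]), 'contact_force': array([-0.51, -0.96,  0.34]), 'ft_torque': array([ 0.03,  0.02, -0.01]), 'grip_force': 0.0, 'grip_width': 0.9973100022110755}
```

View pics/scene0.png

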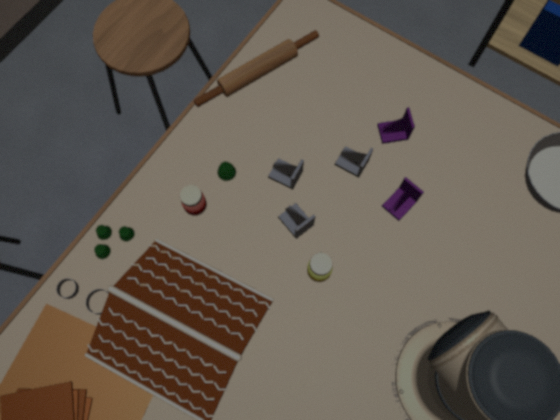

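View pics/top0.png

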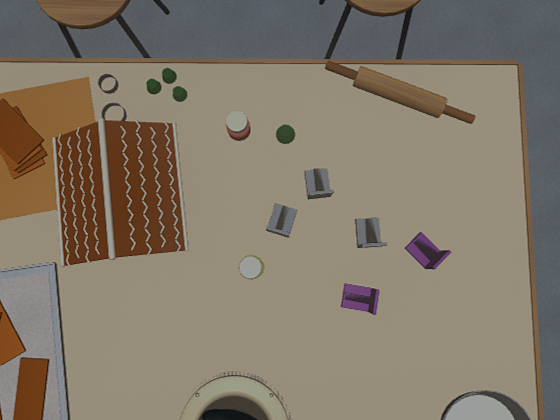

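```bash
python3 - <<'E'
import cv2,numpy as np
a=cv2.imread("pics/top0.png")[155:260,255:395]; b=cv2.imread("pics/scene0.png")[130:245,255:385]
a=cv2.resize(a,None,fx=4.2,fy=4.2,interpolation=2);b=cv2.resize(b,None,fx=4.2,fy=4.2,interpolation=2)
a=np.clip(a*1.5,0,255);b=np.clip(b*2.0,0,255)
cv2.imwrite("pics/ctop.png",a);cv2.imwrite("pics/cscene.png",b)
E
```

```text
[ WARN:0@0.068] global loadsave.cpp:1063 imwrite_ Unsupported depth image for selected encoder is fallbacked to CV_8U.
```

View pics/ctop.png

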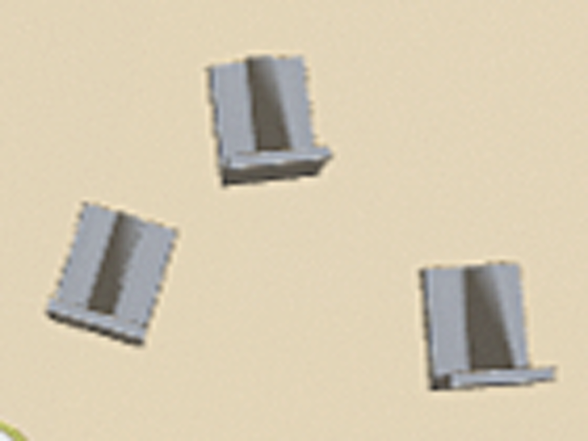

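View pics/cscene.png

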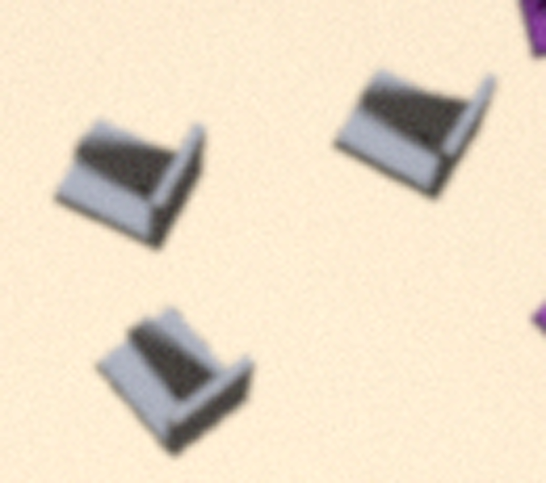

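```bash
cat > h.py <<'E'
from rig import manip
import cv2,numpy as np
np.set_printoptions(precision=1,suppress=True)
def ray(n,px,z,c=None):
    c=c or manip.calibration(n);K=c["intrinsics"];E=c["extrinsics"];R=E[:3,:3];t=E[:3,3]
    o=-R.T@t;out=[]
    for u,v in np.atleast_2d(px):
        d=np.linalg.inv(K)@[u,v,1];d=R.T@(d*[1,-1,-1]);out.append(o+d*(z-o[2])/d[2])
    return np.array(out)
def sup(n,rl,rr,z=12,c=None):
    P=ray(n,[rl,rr],z,c)[:,:2];e=P[1]-P[0];L=np.linalg.norm(e);e/=L
    d=np.array([e[1],-e[0]]) # turn so that plate side
    return P.mean(0)+37.5*d,np.degrees(np.arctan2(d[1],d[0])),L
def pose():
    s=manip.get_state();R=s["tool_rot"]
    return s["time"],s["eef_pos"],np.degrees(np.arctan2(R[1,1],R[0,1])),s["contact_force"],s["grip_width"],s["grip_force"]
E
python3 - <<'E'
from h import *
T=lambda p:np.array(p)/4.2+[255,155]
S=lambda p:np.array(p)/4.2+[255,130]
for k,a,b in(("A",(208,66),(303,57)),("B",(84,203),(178,231)),("C",(420,268),(520,263))):print(k,*sup("top",T(a),T(b)))
for k,a,b in(("A",(57,197),(100,122)),("B",(98,367),(170,308)),("C",(337,145),(382,72))):print(k,*sup("scene",S(b),S(a)))
for n,hs in(("top",((53,138),(177,121),(187,249),(64,266))),("scene",((155,242),(272,302),(210,418),(88,352)))):
    im=cv2.imread(f"pics/{n}0.png").astype(int);b,g,r=im[...,0],im[...,1],im[...,2]
    m=((r>b+35)&(r>60)&(r<140)&(g<r*0.62)).astype(np.uint8)*255
    m=cv2.morphologyEx(cv2.morphologyEx(m,3,np.ones((9,9))),2,np.ones((9,9)))
    cs=cv2.findContours(m,0,2)[0];cn=max(cs,key=cv2.contourArea);q=cv2.boxPoints(cv2.minAreaRect(cn));print(n,q.round(1).tolist(),cv2.approxPolyDP(cn,8,True)[:,0].tolist())
    P=ray(n,q,130);print(P[:,:2],[np.linalg.norm(P[i]-P[i-1]) for i in range(4)],P.mean(0))
    P=ray(n,hs,130);print(P[:,:2],[np.linalg.norm(P[i]-P[i-1]) for i in range(4)],P.mean(0))
print("jars gold/red/tree",ray("top",[(251,267)],85),ray("top",[(236,118)],85),ray("top",[(285,134)],30))
print(manip.calibration("wrist"))
E
```

```text
A [ 617.  -207.2] -174.19640249784086 59.16066663587502
B [ 521. -116.] 163.60540343591742 60.166836140980344
C [ 490.8 -336. ] -176.81300353217986 61.27363149326669
A [ 687.7 -196.3] 6.994394768189872 57.95886229401363
B [ 590.9 -132.5] -14.618681761997289 58.46291718785004
C [ 560.9 -328.9] 3.649335148470311 59.26220097834228
top [[50.20000076293945, 126.5], [170.3000030517578, 114.4000015258789], [184.1999969482422, 252.10000610351562], [64.0999984741211, 264.20001220703125]] [[56, 137], [64, 263], [183, 249], [171, 124], [105, 121]]
[[731.6 436.7]
 [762.8 152.2]
 [436.6 109.4]
 [407.4 383.9]] [np.float64(328.4817960502668), np.float64(286.1550356519034), np.float64(328.9953481425595), np.float64(276.03031512946814)] [584.6 270.5 130. ]
[[703.7 428.3]
 [746.7 135.8]
 [443.6 103.2]
 [403.3 383.9]] [np.float64(303.66239293472796), np.float64(295.63839563571065), np.float64(304.7695840919005), np.float64(283.5859718843049)] [574.3 262.8 130. ]
scene [[77.19999694824219, 355.70001220703125], [139.6999969482422, 234.5], [269.6000061035156, 301.3999938964844], [207.10000610351562, 422.7
[... 165 characters left out ...]
05), np.float64(289.88033864310876), np.float64(336.81487399147215), np.float64(277.6376098929252)] [587.  268.5 130. ]
[[738.4 145. ]
 [439.8 104.8]
 [408.7 371.6]
 [702.4 415.3]] [np.float64(272.712078034709), np.float64(301.31045665185695), np.float64(268.5593447773411), np.float64(296.9409644574474)] [572.3 259.2 130. ]
jars gold/red/tree [[403.  -41.9  85. ]] [[768.9  -0.2  85. ]] [[ 744.1 -122.6   30. ]]
{'intrinsics': array([[307.4,   0. , 279.3],
       [  0. , 307.4, 213.6],
       [  0. ,   0. ,   1. ]]), 'extrinsics': array([[   0.2,    1. ,   -0. , -624.3],
       [  -0.9,    0.2,   -0.3,   37.4],
       [  -0.3,    0.1,    1. , -379.7],
       [   0. ,    0. ,    0. ,    1. ]])}
```

Call:
step_arm(increments=[[[1.6,-4.1,0.7],0],[[1.6,-4.1,0.7],0],[[1.6,-4.1,0.7],0],[[1.6,-4.1,0.7],0],[[1.6,-4.1,0.7],0],[[1.6,-4.1,0.7],0],[[1.6,-4.1,0.7],0],[[1.6,-4.1,0.7],0],[[1.6,-4.1,0.7],0],[[1.6,-4.1,0.7],0]])

```text
time: 1.1
eef_pos: [299.3, 197.6, 301.5]
tool_rot: [[-0.975, 0.222, 0.0], [0.222, 0.975, -0.0], [-0.0, -0.0, -1.0]]
contact_force: [1.5, 0.5, 0.2]
grip_width: 0.998
grip_force: 0.0
```

Call:
step_arm(increments=[[[2.4,-3.6,0],0],[[2.4,-3.6,-1],0],[[2.4,-3.6,-1],0],[[2.4,-3.6,-1],0],[[2.4,-3.6,-1],0],[[2.4,-3.6,-1],0],[[2.4,-3.6,-1],0],[[2.4,-3.6,-1],0],[[2.4,-2.0,-1],0],[[0,0,0],0]])

```text
time: 2.1
eef_pos: [517.2, -111.3, 219.7]
tool_rot: [[-0.974, 0.225, -0.001], [0.225, 0.974, -0.0], [0.001, -0.0, -1.0]]
contact_force: [0.5, 0.1, 0.1]
grip_width: 1.002
grip_force: 0.0
```

```bash
python3 - <<'E'
from h import *
p=pose();c=manip.calibration("wrist");cv2.imwrite("pics/w1.png",np.clip(manip.grab_frame("wrist")[:,:,::-1]*1.4,0,255).astype(np.uint8))
print(p);np.save("c1.npy",[c],allow_pickle=True);E=c["extrinsics"];print(-E[:3,:3].T@E[:3,3])
# predicted pixel of B mid top points
K=c["intrinsics"]
def pr(P):
    q=E[:3,:3]@P+E[:3,3];q=q*[1,-1,-1];q=K@q;return q[:2]/q[2]
print(pr(np.array([520,-115,37.])),pr(np.array([517,-111,20.])))
E
```

```text
(2.1, array([ 517.2, -111.3,  219.7]), np.float64(76.98375251613686), array([0.5, 0.1, 0.1]), 1.0018339620150798, 0.0)
[446.6 -95.1 362.8]
[276.8 195.2] [279.7 188.6]
```

View pics/w1.png

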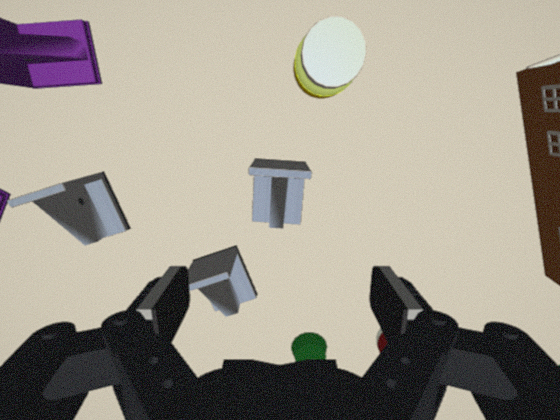

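```bash
python3 - <<'E'
from h import *
c=np.load("c1.npy",allow_pickle=True)[0];E=c["extrinsics"];K=c["intrinsics"]
def pr(P):
    q=E[:3,:3]@np.array(P,float)+E[:3,3];q=q*[1,-1,-1];q=K@q;return q[:2]/q[2]
a=np.radians(7);X=np.array([np.cos(a),np.sin(a)]);Y=np.array([-X[1],X[0]]);C=np.array([573,261])
for n,x,y,z in(("foot-",-130,-80,0),("foot+",130,-80,0),("wtop-",-130,-97,152),("eave-",-150,-140,130),("eave+",150,-140,130),("g-",-130,0,0)):
    p=C+x*X+y*Y;print(n,p,pr([*p,z]))
print(ray("wrist",[(518,72),(545,275)],0,c)[:,:2],ray("wrist",[(518,72),(545,275)],130,c)[:,:2])
s=manip.grab_frame
# supports from wrist: rear corners of foot at z=12 (B)
print("B",*sup("wrist",(303,224),(252,221),12,c))
E
```

```text
foot- [453.7 165.8] [515.5  72.4]
foot+ [711.8 197.4] [542.7 275.6]
wtop- [455.8 148.9] [669.7  44.1]
eave- [441.2 103.8] [562.8  45.3]
eave+ [738.9 140.3] [593.4 379.4]
g- [444.  245.2] [592.3  44.2]
[[453.9 168.3]
 [711.5 200.3]] [[451.3  73.9]
 [616.6  94.5]]
B [ 522.6 -112.6] 163.4498662689481 61.34731208016475
```

Call:
step_arm(increments=[[[0.4,-0.3,-3.5],-0.058],[[0,0,-4],0],[[0,0,-4],0],[[0,0,-4],0],[[0,0,-3],0],[[0,0,-1.5],0],[[0,0,0],0]])

```text
time: 2.85
eef_pos: [517.7, -110.6, 19.8]
tool_rot: [[-0.96, 0.279, -0.004], [0.279, 0.96, 0.001], [0.004, 0.0, -1.0]]
contact_force: [-0.3, 0.0, 0.1]
grip_width: 0.997
grip_force: 0.0
```

Call:
step_arm(increments=[[[0,0,0],0],[[0,0,0],0],[[0,0,0],0],[[0,0,0],0],[[0,0,0],0],[[0,0,0],0],[[0,0,0],0],[[0,0,0],0]], jaw=0)

```text
time: 3.65
eef_pos: [519.7, -111.9, 22.0]
tool_rot: [[-0.96, 0.279, 0.001], [0.279, 0.96, -0.0], [-0.001, -0.0, -1.0]]
contact_force: [-1.9, 0.2, 11.2]
grip_width: 0.181
grip_force: 59.2
```

Call:
step_arm(increments=[[[0,0,0.2],0],[[0,0,0],0]])

```text
time: 3.85
eef_pos: [519.1, -111.7, 23.4]
tool_rot: [[-0.96, 0.279, -0.0], [0.279, 0.96, 0.0], [0.0, 0.0, -1.0]]
contact_force: [0.3, -0.5, -5.8]
grip_width: 0.178
grip_force: 58.5
```

Call:
step_arm(increments=[[[0,0.4,0],0],[[0,0.4,0],0],[[0,0.4,0],0],[[0,0.4,0],0],[[0,0.4,0],0],[[0,0.4,0],0]])

```text
time: 4.45
eef_pos: [519.3, -87.3, 23.2]
tool_rot: [[-0.96, 0.279, -0.0], [0.279, 0.96, 0.0], [0.0, -0.0, -1.0]]
contact_force: [0.3, 0.1, -6.8]
grip_width: 0.176
grip_force: 58.6
```

Call:
step_arm(increments=[[[0,0.4,0],0],[[0,0.4,0],0],[[0,0.4,0],0],[[0,0.4,0],0]])

```text
time: 4.85
eef_pos: [519.3, -71.4, 23.3]
tool_rot: [[-0.96, 0.279, -0.0], [0.279, 0.96, 0.0], [0.0, 0.0, -1.0]]
contact_force: [-0.2, 0.5, -5.7]
grip_width: 0.182
grip_force: 58.6
```

Call:
step_arm(increments=[[[0,0,-0.15],0],[[0,0,0],0],[[0,0.3,0],0],[[0,0.3,0],0],[[0,0.3,0],0],[[0,0.3,0],0]])

```text
time: 5.45
eef_pos: [520.0, -60.1, 22.0]
tool_rot: [[-0.96, 0.279, 0.001], [0.279, 0.96, -0.001], [-0.002, -0.0, -1.0]]
contact_force: [0.8, -5.3, -0.4]
grip_width: 0.185
grip_force: 59.9
```

Call:
step_arm(increments=[[[0,0.4,0],0],[[0,0.4,0],0],[[0,0.4,0],0],[[0,0.4,0],0]])

```text
time: 5.85
eef_pos: [519.9, -44.0, 22.0]
tool_rot: [[-0.96, 0.279, 0.001], [0.279, 0.96, -0.001], [-0.001, -0.0, -1.0]]
contact_force: [0.6, -6.2, 1.2]
grip_width: 0.181
grip_force: 59.9
```

Call:
step_arm(increments=[[[0,-0.4,0],0],[[0,-0.4,0],0],[[0,-0.4,0],0],[[0,-0.4,0],0],[[0,-0.4,0],0],[[0,-0.4,0],0]])

```text
time: 6.45
eef_pos: [519.4, -67.3, 22.0]
tool_rot: [[-0.96, 0.279, 0.0], [0.279, 0.96, 0.001], [-0.0, 0.001, -1.0]]
contact_force: [0.4, 7.8, 3.9]
grip_width: 0.18
grip_force: 60.3
```

Call:
step_arm(increments=[[[0,0,0],0],[[0,0,0],0],[[0,0,0],0],[[0,0,3],0],[[0,0,4],0],[[0,0,4],0]], jaw=1)

```text
time: 7.05
eef_pos: [518.8, -67.5, 132.8]
tool_rot: [[-0.96, 0.279, -0.001], [0.279, 0.96, 0.0], [0.001, -0.0, -1.0]]
contact_force: [0.3, 0.6, 0.1]
grip_width: 0.999
grip_force: 0.0
```

Call:
step_arm(increments=[[[2.4,-3.4,0],0.13],[[2.4,-3.4,0],0.13],[[2.4,-3.4,0],0.13],[[2.4,-3.4,0],0],[[0,0,0],0],[[0,0,0],0]])

```text
time: 7.65
eef_pos: [615.2, -204.2, 131.2]
tool_rot: [[-0.994, -0.106, -0.001], [-0.106, 0.994, 0.0], [0.001, 0.0, -1.0]]
contact_force: [-0.6, -0.0, 0.2]
grip_width: 1.005
grip_force: 0.0
```

```bash
python3 - <<'E'
from h import *
print(pose());c=manip.calibration("wrist");cv2.imwrite("pics/w2.png",np.clip(manip.grab_frame("wrist")[:,:,::-1]*1.4,0,255).astype(np.uint8))
np.save("c2.npy",[c],allow_pickle=True)
E
```

```text
(7.65, array([ 615.2, -204.2,  131.2]), np.float64(96.0741153741236), array([-0.6, -0. ,  0.2]), 1.0047666574155028, 0.0)
```

View pics/w2.png

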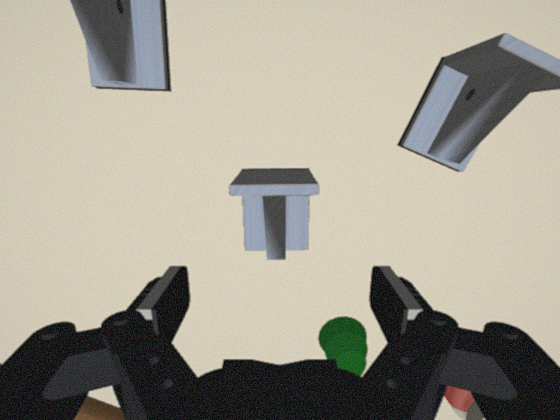

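Call:
step_arm(increments=[[[0,0,-4],0],[[0,0,-4],0],[[0,0,-2.5],0],[[0,0,-0.5],0],[[0,0,0],0]])

```text
time: 8.2
eef_pos: [614.8, -202.8, 21.7]
tool_rot: [[-0.994, -0.108, -0.001], [-0.108, 0.994, 0.001], [0.001, 0.001, -1.0]]
contact_force: [0.4, 0.3, 0.6]
grip_width: 1.002
grip_force: 0.0
```

Call:
step_arm(increments=[[[0,0,0],0],[[0,0,0],0],[[0,0,0],0],[[0,0,0],0],[[0,0,0],0],[[0,0,0],0],[[0,0,0],0],[[0,0,0],0]], jaw=0)

```text
time: 9.0
eef_pos: [615.7, -203.9, 22.5]
tool_rot: [[-0.994, -0.107, 0.001], [-0.107, 0.994, -0.0], [-0.001, -0.001, -1.0]]
contact_force: [-1.2, 1.1, 7.6]
grip_width: 0.179
grip_force: 59.7
```

Call:
step_arm(increments=[[[0,0,0.05],0],[[0,0.4,0],0],[[0,0.4,0],0],[[0,0.4,0],0],[[0,0.4,0],0],[[0,0.4,0],0]])

```text
time: 9.6
eef_pos: [615.5, -183.4, 22.5]
tool_rot: [[-0.994, -0.107, 0.0], [-0.107, 0.994, -0.0], [-0.0, -0.0, -1.0]]
contact_force: [-0.1, -3.1, 5.5]
grip_width: 0.177
grip_force: 59.8
```

Call:
step_arm(increments=[[[0,0.4,0],0],[[0,0.4,0],0],[[0,0.4,0],0],[[0,0.4,0],0],[[0,0.4,0],0]])

```text
time: 10.1
eef_pos: [615.5, -163.4, 22.5]
tool_rot: [[-0.994, -0.107, 0.0], [-0.107, 0.994, -0.0], [-0.0, -0.0, -1.0]]
contact_force: [-0.1, -2.7, 5.3]
grip_width: 0.18
grip_force: 59.9
```

Call:
step_arm(increments=[[[0,0,0],0],[[0,0,0],0],[[0,0,0],0],[[0,0,3],0],[[0,0,4],0],[[0,0,4],0]], jaw=1)

```text
time: 10.7
eef_pos: [614.8, -163.6, 133.1]
tool_rot: [[-0.994, -0.107, -0.001], [-0.107, 0.994, 0.001], [0.001, 0.001, -1.0]]
contact_force: [0.5, -0.5, 0.4]
grip_width: 0.998
grip_force: 0.0
```

Call:
step_arm(increments=[[[-2.5,-3.4,0],-0.047],[[-2.5,-3.4,0],0],[[-2.5,-3.4,0],0],[[-2.5,-3.4,0],0],[[-2.6,-3.4,0],0],[[0,0,0],0],[[0,0,0],0]])

```text
time: 11.4
eef_pos: [488.7, -334.4, 132.2]
tool_rot: [[-0.998, -0.058, -0.0], [-0.058, 0.998, 0.0], [0.0, 0.0, -1.0]]
contact_force: [0.1, 0.6, -0.7]
grip_width: 0.997
grip_force: 0.0
```

```bash
python3 - <<'E'
from h import *
print(pose());c=manip.calibration("wrist");cv2.imwrite("pics/w3.png",np.clip(manip.grab_frame("wrist")[:,:,::-1]*1.4,0,255).astype(np.uint8))
E
```

```text
(11.4, array([ 488.7, -334.4,  132.2]), np.float64(93.32839821114028), array([ 0.1,  0.6, -0.7]), 0.997151920969295, 0.0)
```

View pics/w3.png

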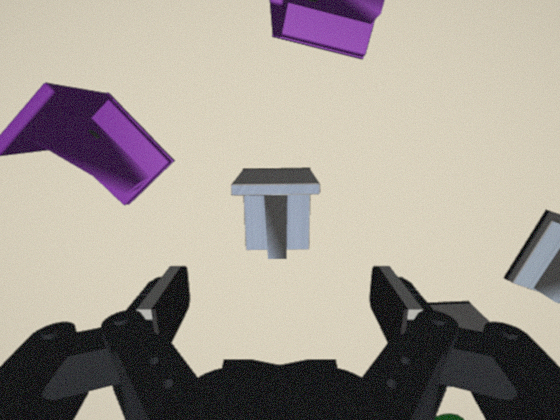

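Call:
step_arm(increments=[[[0,0,-4],0],[[0,0,-4],0],[[0,0,-2.5],0],[[0,0,-0.5],0],[[0,0,0],0]])

```text
time: 11.95
eef_pos: [489.7, -332.8, 22.0]
tool_rot: [[-0.998, -0.061, -0.001], [-0.061, 0.998, 0.001], [0.001, 0.001, -1.0]]
contact_force: [0.0, -0.3, 0.6]
grip_width: 1.001
grip_force: 0.0
```

Call:
step_arm(increments=[[[0,0,0],0],[[0,0,0],0],[[0,0,0],0],[[0,0,0],0],[[0,0,0],0],[[0,0,0],0],[[0,0,0],0],[[0,0,0],0]], jaw=0)

```text
time: 12.75
eef_pos: [489.7, -334.1, 22.9]
tool_rot: [[-0.998, -0.06, 0.001], [-0.06, 0.998, -0.001], [-0.001, -0.001, -1.0]]
contact_force: [-1.0, 1.9, 7.6]
grip_width: 0.178
grip_force: 59.7
```

Call:
step_arm(increments=[[[0,0,0.05],0],[[0,0.4,0],0],[[0,0.4,0],0],[[0,0.4,0],0],[[0,0.4,0],0],[[0,0.4,0],0]])

```text
time: 13.35
eef_pos: [489.5, -313.5, 23.0]
tool_rot: [[-0.998, -0.06, 0.0], [-0.06, 0.998, -0.0], [-0.0, -0.0, -1.0]]
contact_force: [0.6, -2.7, 5.4]
grip_width: 0.179
grip_force: 60.0
```

Call:
step_arm(increments=[[[0,0.4,0],0],[[0,0.4,0],0],[[0,0.4,0],0],[[0,0.4,0],0],[[0,0.4,0],0]])

```text
time: 13.85
eef_pos: [489.5, -293.4, 22.9]
tool_rot: [[-0.998, -0.06, 0.0], [-0.06, 0.998, -0.0], [-0.0, -0.0, -1.0]]
contact_force: [1.2, -2.7, 5.1]
grip_width: 0.178
grip_force: 60.0
```

Call:
step_arm(increments=[[[0,0,0],0],[[0,0,0],0],[[0,0,0],0],[[0,0,3],0],[[0,0,4],0],[[0,0,4],0]], jaw=1)

```text
time: 14.45
eef_pos: [488.8, -293.5, 133.7]
tool_rot: [[-0.998, -0.06, -0.001], [-0.06, 0.998, 0.001], [0.001, 0.001, -1.0]]
contact_force: [0.6, 0.3, 0.6]
grip_width: 1.001
grip_force: 0.0
```

Call:
step_arm(increments=[[[0.8,4.5,0],-0.114],[[0.8,4.5,0],-0.114],[[0.8,4.5,0],-0.114],[[0.8,4.5,0],0],[[0.9,4.3,0],0],[[0,0,0],0],[[0,0,0],0]])

```text
time: 15.15
eef_pos: [530.3, -69.9, 132.7]
tool_rot: [[-0.961, 0.276, -0.0], [0.276, 0.961, -0.0], [0.0, -0.0, -1.0]]
contact_force: [-0.0, -0.3, 1.0]
grip_width: 0.999
grip_force: 0.0
```

```bash
python3 - <<'E'
from h import *
print(pose());c=manip.calibration("wrist");cv2.imwrite("pics/w4.png",np.clip(manip.grab_frame("wrist")[:,:,::-1]*1.4,0,255).astype(np.uint8))
np.save("c4.npy",[c],allow_pickle=True)
E
```

```text
(15.15, array([530.3, -69.9, 132.7]), np.float64(73.97601448772191), array([-0. , -0.3,  1. ]), 0.999116823429134, 0.0)
```

View pics/w4.png

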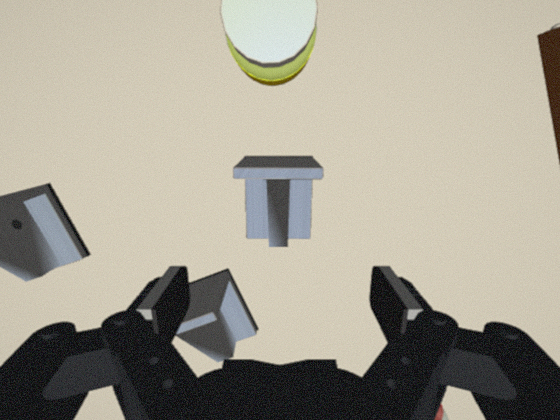

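```bash
python3 - <<'E'
from h import *
c=np.load("c4.npy",allow_pickle=True)[0]
print(*sup("wrist",(312,238),(245,238),12,c))
print(ray("wrist",[(234,178),(322,178),(236,167),(321,167)],74,c)[:,:2])
E
```

```text
[522.3 -68.5] 163.9837963039013 61.4398138275495
[[486.5 -88.7]
 [502.6 -32.7]
 [479.9 -85.1]
 [495.3 -31.6]]
```

Call:
step_arm(increments=[[[0,0,-4],0],[[0,0,-4],0],[[0,0,-2.5],0],[[0,0,-0.5],0],[[0,0,0],0]])

```text
time: 15.7
eef_pos: [529.9, -71.6, 22.5]
tool_rot: [[-0.96, 0.279, -0.001], [0.279, 0.96, 0.0], [0.001, -0.0, -1.0]]
contact_force: [0.1, -0.3, -0.2]
grip_width: 0.998
grip_force: 0.0
```

Call:
step_arm(increments=[[[0,0,0],0],[[0,0,0],0],[[0,0,0],0],[[0,0,0],0],[[0,0,0],0],[[0,0,0],0],[[0,0,0],0],[[0,0,0],0]], jaw=0)

```text
time: 16.5
eef_pos: [530.5, -70.9, 23.3]
tool_rot: [[-0.961, 0.278, 0.001], [0.278, 0.961, -0.0], [-0.001, -0.0, -1.0]]
contact_force: [-2.7, -2.4, 8.9]
grip_width: 0.174
grip_force: 58.5
```

Call:
step_arm(increments=[[[0,0,1],0],[[0,0,2],-0.145],[[1,1.7,0],-0.145],[[1,2,0],-0.145],[[1,2,0],-0.145],[[1,2,0],-0.145],[[1,2,0],-0.145],[[1,2,0],-0.145],[[0.7,1.8,0],-0.145],[[0,0,0],0]])

```text
time: 17.5
eef_pos: [597.9, 66.4, 53.1]
tool_rot: [[-0.125, 0.992, 0.0], [0.992, 0.125, 0.0], [0.0, 0.0, -1.0]]
contact_force: [-0.2, -1.3, -6.9]
grip_width: 0.175
grip_force: 59.6
```

Call:
step_arm(increments=[[[0,0,-2],0],[[0,0,-0.8],0],[[0,0,-0.15],0],[[0,0,0],0],[[0,0,0],0]])

```text
time: 18.0
eef_pos: [597.1, 64.0, 23.4]
tool_rot: [[-0.129, 0.992, -0.0], [0.992, 0.129, -0.0], [-0.0, -0.0, -1.0]]
contact_force: [0.5, 0.8, -7.2]
grip_width: 0.175
grip_force: 60.2
```

Call:
step_arm(increments=[[[0,0,0],0],[[0,0,0],0],[[0,0,0],0],[[0,0,0],0],[[0.3,-2,3],0],[[0.3,-2,4],0],[[0.3,-2,2],0.145],[[0.3,-3.4,0],0.145],[[0,0,0],0.145],[[0,0,0],0.145]], jaw=1)

```text
time: 19.0
eef_pos: [609.4, -30.8, 113.6]
tool_rot: [[-0.654, 0.756, 0.001], [0.756, 0.654, -0.0], [-0.0, 0.0, -1.0]]
contact_force: [0.1, -0.4, 0.4]
grip_width: 0.998
grip_force: 0.0
```

Call:
step_arm(increments=[[[0,0,0],0.1415],[[0,0,0],0.1415],[[0,0,0],0.1415],[[0,0,0],0.1415],[[0,0,0],0.1415],[[0,0,0],0.1415],[[0,0,0],0.1415],[[0,0,0],0],[[0,0,0],0]])

```text
time: 19.9
eef_pos: [609.3, -29.7, 113.3]
tool_rot: [[-0.992, -0.124, 0.0], [-0.124, 0.992, 0.0], [-0.0, -0.0, -1.0]]
contact_force: [-0.7, -0.5, 0.2]
grip_width: 1.004
grip_force: 0.0
```

```bash
python3 - <<'E'
from h import *
print(pose());c=manip.calibration("wrist");a=cv2.resize(manip.grab_frame("wrist"),(400,300));b=manip.grab_frame("top")
np.save("c5.npy",[c],allow_pickle=True)
b=cv2.resize(b[110:290,160:400],(400,300),interpolation=2)
cv2.imwrite("pics/w5.png",np.clip(np.hstack([a,b])[:,:,::-1]*1.4,0,255).astype(np.uint8))
E
```

```text
(19.9, array([609.3, -29.7, 113.3]), np.float64(97.12099760333516), array([-0.7, -0.5,  0.2]), 1.0037270527787865, 0.0)
```

View pics/w5.png

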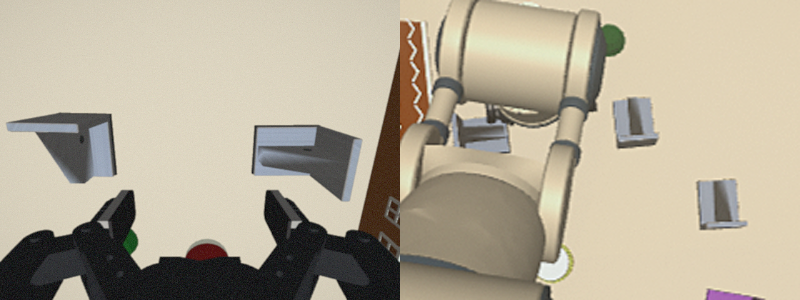

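```bash
python3 - <<'E'
from h import *
c=np.load("c5.npy",allow_pickle=True)[0]
m,a,L=sup("wrist",(356,243.5),(358,175),12,c);print(m,a,L)
W=np.array([582.7,184.3]);X=np.array([.992,.123]);Y=np.array([-.123,.992])
print("wallframe",(m-W)@X,(m-W)@Y)
t=np.array([609.3,-29.7]);print("tool",(t-W)@X,(t-W)@Y)
E
```

```text
[592.6  70.5] 99.64583348608322 58.91391798569007
wallframe -4.2034334562908775 -114.10416042129627
tool 0.065199999999912 -215.5598
```

Call:
step_arm(increments=[[[0.06,-0.5,-4],0],[[0,0,-4],0],[[0,0,-2.4],0],[[0,0,-0.5],0],[[0,0,0],0]])

```text
time: 20.5
eef_pos: [609.7, -34.7, 4.1]
tool_rot: [[-0.992, -0.127, -0.001], [-0.127, 0.992, 0.0], [0.001, 0.0, -1.0]]
contact_force: [-0.2, 0.6, 1.0]
grip_width: 1.001
grip_force: 0.0
```

Call:
step_arm(increments=[[[-0.12,0.99,0],0],[[-0.12,0.99,0],0],[[-0.12,0.99,0],0],[[-0.06,0.5,0],0]])

```text
time: 20.9
eef_pos: [606.6, 0.9, 5.8]
tool_rot: [[-0.992, -0.129, 0.003], [-0.129, 0.992, -0.001], [-0.003, -0.001, -1.0]]
contact_force: [1.6, -7.5, 3.2]
grip_width: 1.003
grip_force: 4.1
```

Call:
step_arm(increments=[[[-0.07,0.6,0],0],[[-0.07,0.6,0],0],[[-0.07,0.6,0],0],[[-0.07,0.6,0],0],[[-0.07,0.6,0],0],[[0,0,0],0]])

```text
time: 21.5
eef_pos: [603.0, 31.1, 5.7]
tool_rot: [[-0.992, -0.129, 0.002], [-0.129, 0.992, -0.0], [-0.002, -0.001, -1.0]]
contact_force: [0.1, -0.4, 0.1]
grip_width: 1.003
grip_force: 0.0
```

```bash
python3 - <<'E'
from h import *
p=pose();print(p);c=manip.calibration("wrist")
np.save("c6.npy",[c],allow_pickle=True)
cv2.imwrite("pics/w6.png",np.clip(manip.grab_frame("wrist")[:,:,::-1]*1.4,0,255).astype(np.uint8))
W=np.array([582.7,184.3]);X=np.array([.992,.123]);Y=np.array([-.123,.992]);t=p[1][:2]
print("tool",(t-W)@X,(t-W)@Y)
E
```

```text
(21.5, array([603. ,  31.1,   5.7]), np.float64(97.4145572436465), array([ 0.1, -0.4,  0.1]), 1.0025115727854976, 0.008216660144171328)
tool 1.2485097002462098 -154.45483821244264
```

View pics/w6.png

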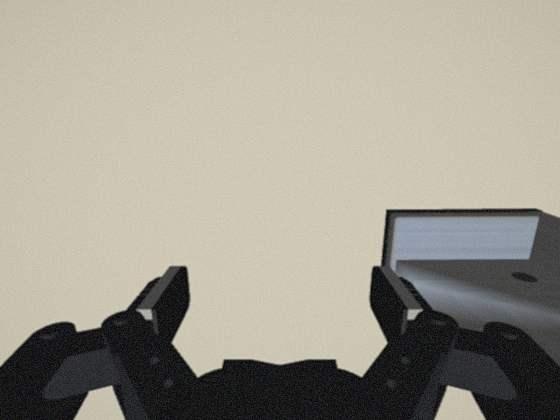

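```bash
python3 - <<'E'
from h import *
c=np.load("c6.npy",allow_pickle=True)[0]
W=np.array([582.7,184.3]);X=np.array([.992,.123]);Y=np.array([-.123,.992])
P=np.vstack([ray("wrist",[(396,218),(397,262),(538,217)],12,c),ray("wrist",[(387,210),(385,265)],0,c)])[:,:2]-W
print(np.c_[P@X,P@Y])
E
```

```text
[[ -28.8 -100.5]
 [  -6.3  -97.4]
 [ -29.7  -34.5]
 [ -29.2 -100.7]
 [   1.2  -98.5]]
```

Call:
step_arm(increments=[[[-0.04,0.35,0],0],[[-0.04,0.35,0],0],[[-0.04,0.35,0],0],[[-0.04,0.35,0],0]])

```text
time: 21.95
eef_pos: [601.4, 43.6, 5.3]
tool_rot: [[-0.992, -0.128, 0.002], [-0.128, 0.992, -0.001], [-0.002, -0.001, -1.0]]
contact_force: [0.8, -10.8, 7.4]
grip_width: 1.001
grip_force: 5.4
```

Call:
step_arm(increments=[[[-0.025,0.2,0],0],[[-0.025,0.2,0],0]])

```text
time: 22.15
eef_pos: [601.0, 47.6, 5.3]
tool_rot: [[-0.992, -0.128, 0.002], [-0.128, 0.992, -0.001], [-0.002, -0.001, -1.0]]
contact_force: [0.2, -13.4, 7.0]
grip_width: 1.001
grip_force: 6.6
```

Call:
step_arm(increments=[[[-0.025,0.2,0],0]])

```text
time: 22.25
eef_pos: [600.7, 49.4, 5.3]
tool_rot: [[-0.992, -0.128, 0.002], [-0.128, 0.992, -0.001], [-0.002, -0.001, -1.0]]
contact_force: [1.8, -12.7, 7.8]
grip_width: 0.998
grip_force: 6.8
```

Call:
step_arm(increments=[[[-0.025,0.2,0],0],[[-0.012,0.1,0],0]])

```text
time: 22.45
eef_pos: [600.3, 52.5, 5.3]
tool_rot: [[-0.992, -0.128, 0.002], [-0.128, 0.992, -0.001], [-0.002, -0.001, -1.0]]
contact_force: [0.3, -13.3, 7.0]
grip_width: 0.998
grip_force: 6.6
```

Call:
step_arm(increments=[[[-0.012,0.1,0],0],[[-0.012,0.1,0],0]])

```text
time: 22.65
eef_pos: [600.1, 54.4, 5.3]
tool_rot: [[-0.992, -0.128, 0.002], [-0.128, 0.992, -0.001], [-0.002, -0.001, -1.0]]
contact_force: [0.4, -12.5, 7.0]
grip_width: 1.001
grip_force: 6.6
```

```bash
python3 - <<'E'
from h import *
p=pose();print(p);c=manip.calibration("wrist");im=manip.grab_frame("wrist");cv2.imwrite("pics/w7.png",im[:,:,::-1])
W=np.array([582.7,184.3]);X=np.array([.992,.123]);Y=np.array([-.123,.992]);t=p[1][:2]
print("tool",(t-W)@X,(t-W)@Y)
E
```

```text
(22.65, array([600.1,  54.4,   5.3]), np.float64(97.37369345722287), array([  0.4, -12.5,   7. ]), 1.0005174931943173, 6.591896724421531)
tool 1.244689887595479 -131.02196421973656
```

Call:
step_arm(increments=[[[-0.012,0.1,0],0]])

```text
time: 22.8
eef_pos: [599.9, 55.3, 5.3]
tool_rot: [[-0.992, -0.128, 0.002], [-0.128, 0.992, -0.001], [-0.002, -0.001, -1.0]]
contact_force: [0.9, -13.5, 7.1]
grip_width: 1.0
grip_force: 6.7
```

Call:
step_arm(increments=[[[-0.012,0.1,0],0]])

```text
time: 22.9
eef_pos: [599.9, 55.6, 5.4]
tool_rot: [[-0.992, -0.129, 0.002], [-0.129, 0.992, -0.002], [-0.002, -0.002, -1.0]]
contact_force: [0.9, -28.5, 9.4]
grip_width: 0.997
grip_force: 14.3
```

Call:
step_arm(increments=[[[0.012,-0.1,0],0],[[0.025,-0.2,0],0],[[0.06,-0.5,0],0],[[0.12,-1,0],0],[[0.12,-1,0],0],[[0.12,-1,0],0],[[0,0,0],0],[[0,0,0],0]])

```text
time: 23.7
eef_pos: [603.5, 18.6, 4.2]
tool_rot: [[-0.992, -0.128, -0.0], [-0.128, 0.992, 0.0], [0.0, 0.0, -1.0]]
contact_force: [0.7, 0.6, -1.4]
grip_width: 1.004
grip_force: 0.0
```

```bash
python3 - <<'E'
from h import *
p=pose();print(p);c=manip.calibration("wrist");im=manip.grab_frame("wrist");cv2.imwrite("pics/w8.png",im[:,:,::-1])
np.save("c8.npy",[c],allow_pickle=True)
g=cv2.cvtColor(im,cv2.COLOR_RGB2HSV);
h,s,v=cv2.split(g)
# bench is warm; support greys/blues and black: low r-b
d=im[...,0].astype(int)-im[...,2]
m=((d<8)).astype(np.uint8)*255
m[:, :380]=0
for r in range(150,300,10):
    x=np.where(m[r]>0)[0];print(r,x[:1],x[-1:],len(x),end=' | ')
E
```

```text
(23.7, array([603.5,  18.6,   4.2]), np.float64(97.32561324682605), array([ 0.7,  0.6, -1.4]), 1.003846617934003, 0.0)
150 [] [] 0 | 160 [] [] 0 | 170 [] [] 0 | 180 [] [] 0 | 190 [] [] 0 | 200 [] [] 0 | 210 [] [] 0 | 220 [461] [559] 99 | 230 [459] [559] 100 | 240 [457] [559] 103 | 250 [456] [559] 104 | 260 [454] [559] 106 | 270 [380] [559] 119 | 280 [380] [559] 135 | 290 [380] [559] 144 |
```

```bash
python3 - <<'E'
from h import *
W=np.array([582.7,184.3]);X=np.array([.992,.123]);Y=np.array([-.123,.992])
c=np.load("c8.npy",allow_pickle=True)[0]
P=ray("wrist",[(461,220),(459,230),(457,240),(456,250),(454,260)],0,c)[:,:2]-W;print(np.c_[P@X,P@Y])
im=cv2.imread("pics/w8.png");d=im[...,2].astype(int)-im[...,0]
print([int(np.where(d[150:300,x]<8)[0][0])+150 for x in (470,490,510,530,550)])
P=ray("wrist",[(470,213),(550,213)],0,c)[:,:2]-W;print(np.c_[P@X,P@Y])
t=ray("top",[(0,0)],0)
E
```

```text
[[-25.4 -75.9]
 [-20.1 -75.9]
 [-14.6 -76. ]
 [ -9.1 -75.6]
 [ -3.4 -75.7]]
[213, 213, 213, 213, 213]
[[-29.1 -72. ]
 [-29.3 -32. ]]
```

Call:
step_arm(increments=[[[0.12,-1,2],0],[[0,0,4],0],[[0,0,4],0],[[0,0,4],0],[[0,0,4],0],[[0,0,0],0],[[0,0,0],0],[[0,0,0],0],[[0,0,0],0]])

```text
time: 24.65
eef_pos: [604.0, 9.2, 182.9]
tool_rot: [[-0.992, -0.129, -0.002], [-0.129, 0.992, 0.0], [0.002, 0.0, -1.0]]
contact_force: [-0.7, 0.0, 0.1]
grip_width: 1.0
grip_force: 0.0
```

```bash
python3 - <<'E'
from h import *
p=pose();print(p);c=manip.calibration("wrist");im=manip.grab_frame("wrist");cv2.imwrite("pics/w9.png",im[:,:,::-1])
W=np.array([582.7,184.3]);X=np.array([.992,.123]);Y=np.array([-.123,.992])
d=im[...,0].astype(int)-im[...,2]
for r in range(170,260,10):
    x=np.where((d[r]<8)&(np.arange(560)>300))[0]
    if len(x): q=(ray("wrist",[(x[0],r)],0,c)[0,:2]-W);print(r,x[0],q@X,q@Y)
E
```

```text
(24.65, array([604. ,   9.2, 182.9]), np.float64(97.38355256666352), array([-0.7,  0. ,  0.1]), 0.9997195965227406, 0.0)
170 375 -25.13187720609995 -74.97675203487488
180 374 -14.410038111326347 -75.04390756172526
190 372 -3.4810930755832086 -76.19387672419458
200 372 7.643068813469981 -75.18203573182103
210 371 18.985993706383255 -75.25308138830536
220 370 30.547979474371772 -75.32549911802711
230 448 41.86014383207007 13.388584804057531
240 455 53.828344194926586 23.26882765713126
250 453 66.08980286622842 23.027679283369896
```

The support has held its place (rear edge 75 mm from the wall foot, square, centred), so the job is handed in.

```bash
python3 -c "
from rig import manip
print(manip.close_job())"
```

```text
the job is handed in; nothing more can be done
None
```

The job is handed in: the best-gripping support (friction about 0.75, against about 0.23 for the other two) now props the wall by itself, square and within 2 mm of the wall's middle. It had not moved about 1.5 s after I let go, and the other two stand well clear. I judged the wall upright from the support's measured position and the push force hitting the stop, not from a direct view of its lean; the hand-in gave no verdict.

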